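Refit a spice mill's head on the mill it belongs to

ROBOT

A 6-joint arm with a two-finger parallel gripper is mounted at the origin on a cart in front of the work surface, level with it; the furniture and walls round the work are solid. World frame = base frame: x ahead of the robot, y to its left, z up, the work surface at z = 0. Lengths are in mm, angles in rad, forces in N, time in s.
With the tool pointing down it reaches from about 350 to 875 mm from the base axis. Payload 4.2 kg.
Tool frame: the origin (TCP) lies midway between the tips of the shut fingers; the grasp point (between the pads) lies 19 mm behind it (arm.tcp_to_grasp is the distance from the TCP to the grasp point, in mm); z points along the fingers, y is the line along which they close (so a half turn about z gives the same grasp; the last joint's range is limited). The gripper opens to 85 mm and grips with 20 to 120 N. Pads are 22 mm wide; open, the fingers measure 114 mm over their backs; the gripper's body (76 mm by 85 mm) begins 54 mm behind the grasp point. The pads swing forward as they close: fully open they stand 13 mm farther back than shut.
Start: joints at [1.544, 0.385, 0.008, 0, -1.194, -0.259], TCP at [176.171, 599.636, 231.312] pointing down, gripper open.
Joint ranges: [-3.14, 3.14], [-1.21, 2.06], [-1.07, 1.41], [-3.16, 2.05], [-2.99, -0.16], [-3.1, 3.1]. Speed limits (rad/s): [2.79, 2.79, 3.14, 3.14, 3.14, 3.14].

INTERFACE

Orientations are given as a unit quaternion [x, y, z, w].
In Python, from bench import arm gives the robot as it stands.
- The arm moves only by the tool arm_command, never from a script. Its argument "rows" is a list of rows, each a list of 2 entries, a list of its own where there are three numbers: the shift along the tool's x, y, z as a fraction of full scale, then the turn, a rotation vector about the tool's x, y, z as a fraction of full scale. In form: [[[x, y, z], [wx, wy, wz]], ...]. A call has 1 to 5 rows; each row is the pose to reach, as a shift and turn from the pose commanded when the call began, along the tool's axes at that moment, turning the shorter way round; what a row does not reach only later rows make up. Full scale, the value 1, is 0.25 m for a shift and 180 degrees for a turn. A row lasts 1/10 s, in which the tool goes at most 50 mm and 8.59 degrees, less where a joint would pass 70% of its speed; a pose out of reach is approached as far as the arm can. A call with a number of a shift or a turn outside -1 to 1 is refused whole. A call with a gripper value outside its range is refused whole. "grip" is the opening, from 0 (shut) to 1 (fully open), set as the call begins (left out, the last holds). The fingers move at their own pace and stop on an object; the grip force is fixed at half the most. Time passes only in rows, so rows that repeat a pose let the fingers close. It gives the time, the measured TCP pose, the force, the opening and the grip force at its end, in the units of the state.
- arm.read_state(): the state, without advancing time (a new reading comes with each control period).
- arm.get_image(name): name is "scene" or "top"; returns (picture, depth): 420x560x3 uint8, blue, green, red; 420x560 float32, mm along the optical axis (not along the pixel's ray), 0 where there is no reading.
- arm.camera_info(name): a dict with "fx", "fy", "cx", "cy" (pixels), "extrinsics" (4x4, takes a point from camera to world coordinates). Camera axes: x right, y down, z forward; pixel columns grow to the right and rows downward; lengths in mm; the calibration is good to about 2 mm. A picture is of the moment at which its call begins. camera_info takes no time and is no camera call.
- arm.job_done(): hands the job in; it is judged then, once.
Trained networks look in the newest picture that a camera, given by its name, has taken for a name from the list of things; names that differ only in an ending like _2 or _b are one class to them, and where a whole thing is asked for, a point or a joint stands for the part that bears it (a point fixed in the world has none). Each returns a list of dicts, best first, with "score" (0 to 1); they miss things now and then, are a little off and sometimes report something else, mostly with a low value. They report only what shows in the picture. A call takes as long as a camera call.
- arm.spot_in(camera, query): "position" ([column, row] in pixels, amid what is visible of it).
The state is a dict: "clock": time; "joints": joint angles; "joint_vel": joint speeds; "joint_efforts": joint torques, N m; "position": TCP position; "ee_rot": TCP orientation; "contact_force": force on the tool from outside, world axes, zero at the start; "wrist_torque": the same for the moment, N m; "gripper_width": finger opening in mm; "grasp_force": force on a finger pad.
Only numpy, scipy, OpenCV 4.12 (cv2) and the standard library are available. Lean on these libraries where they do the work, as an engineer would, in place of code of your own. Each camera call takes 0.05 s, during which the arm holds its last target. There are 200 camera calls.

TASK

The three open spice mills on the marble tray have been refilled, and one washed mill head stands ready on the worktop (the other two are still in the wash). Put it back on the mill whose mouth its spigot fits: turn it under light pressure until its slot drops over the sprung drive blade inside, seat it fully home, flush and upright on the rim, and let go. Never press hard on the blade or the mill, and leave the two spice jars and the shaker where they stand.

Things in the scene. Friction and masses are not known exactly. Their poses are not given: they have to be found in the camera images.
- mill_head: The loose mill head, about 90 g, standing upright on its spigot at the start: dark wooden cap (cylinder 50 mm across, 32 mm tall, low domed top with a steel button 6 mm higher), below it a steel collar 45 mm across and 5 mm tall, below that a black spigot 34.6 mm across, 18 mm long, its foot tapered to 31 mm over the last 2 mm. Origin: centre of the spigot's lower end, z up.
- mill_head_cap (a point): Centre of the head's cap, 39 mm above the spigot's lower end and 21 mm above the collar's flat underside (which comes to rest on the rim): the height to grip it, 50 mm wide, from any side. In the spigot's underside is a slot, 25.6 mm long (along the head's own x), 7.6 mm wide and 18 mm deep, that goes over the mill's drive blade.
- mill_small: Smallest open mill, 100 mm tall, fixed: turned dark wooden body on a steel foot 50 mm wide, at the top a 37 mm wide steel ring round a mouth of 28 mm. Origin: centre of its foot, z up. The drive blades are sprung: each yields downwards from about 1.6 N, by 5 mm at about 6 N, and is then rigid.
- mill_medium: Middle open mill, 114 mm tall, built alike, fixed: foot 58 mm, steel ring 45 mm wide round a mouth of 36 mm, 34 mm deep. Origin: centre of its foot, z up. Each mill holds an upright flat steel drive blade, 24 x 6 mm, on its axis. It turns about the axis only against the grinder's drag (0.08 N m), so it stays put when merely rubbed on; its angle differs every time and is not measured.
- mill_large: Largest mill, 128 mm tall, built alike, fixed: steel foot 66 mm wide, steel ring 53 mm wide round a mouth of 44 mm. Origin: centre of its foot, z up.
- mill_small_rim (a point): Centre of the small mill's mouth, level with its rim.
- mill_medium_rim (a point): Centre of the middle mill's mouth, level with its rim, 126 mm above the worktop. A mill's drive blade ends 4 to 9 mm below the rim, depending on its grind setting (not measured). With the head fully home its cap's centre is 21 mm above this point; standing on the blade, not engaged, 30 to 35 mm. Within some 4 degrees of a fit (every 180 degrees) the pressed blade springs up into the slot.
- mill_large_rim (a point): Centre of the large mill's mouth, level with its rim.
- mill_tray: White marble tray 96 x 326 x 12 mm that carries the three mills in a row, 110 mm apart along its y axis, in any order. It is fixed to the worktop. Origin: centre of its underside.
- spice_jar_a: Spice jar with a white cap, 47 mm across, 98 mm tall, loose, standing behind the work. Origin: centre of its underside.
- spice_jar_b: Spice jar with a red cap, 44 mm across, 105 mm tall, loose, standing behind the work. Origin: centre of its underside.
- red_shaker: Seasoning shaker with a red lid, 43 mm across, 76 mm tall, loose, standing in front of the tray. Origin: centre of its underside.
- mill_medium_works: The grinder inside the middle mill, hidden but for the drive blade that it carries; this frame stays still when the blade turns or yields. Origin: on the mill's axis, 34 mm below its rim, z up. Its blade is delicate and must not be loaded much beyond its spring.

How it is judged:
By the outcome, as a careful person would: the job done as asked, in the order asked, and still so for the second after the job is handed in, with the robot touching nothing.
It also fails if it takes over 64 s, if anything falls off the work surface, if the arm or the gripper's body presses on something with over 40 N, if the wrist force passes 120 N, or if a joint passes its speed limit or range.

## Working session

There is one attempt and no reset: what is moved stays moved. The work goes in short steps, Python scripts to look and compute and a tool call to move; the robot and the scene stay as the last step left them, time stands still between calls to the robot, and variables do not carry over. Pictures are saved under pics/ and viewed, at most 10 in all, crops included, and the job is handed in when it is done.

Besides the shell and the picture viewer there is one more tool, called after "Request:" by a JSON object that holds its "op" and its "data". arm_command: Moves the arm, as the interface text tells. Shift numbers are shares of 0.25 m and turn numbers shares of 180 degrees, none past 1 either way. Its arguments: {"type":"object","properties":{"rows":{"type":"array","items":{"type":"array"}},"grip":{"type":"number"}},"required":["rows"]}

```bash
mkdir -p pics; cat > h.py <<'E'
import numpy as np, cv2
from bench import arm
from scipy.spatial.transform import Rotation as R
def cloud(name):
    im,d=arm.get_image(name); c=arm.camera_info(name)
    v,u=np.indices(d.shape); 
    P=np.stack([(u-c['cx'])/c['fx']*d,(v-c['cy'])/c['fy']*d,d,np.ones_like(d)],-1)@np.array(c['extrinsics']).T
    P=P[...,:3]; P[d<=0]=np.nan
    return im,d,P
E
python3 - <<'E'
from h import *
s=arm.read_state(); print({k:np.round(s[k],3).tolist() for k in s})
ims=[]
for n in ['scene','top']:
    im,d,P=cloud(n); ims.append(im); print(n,np.round(arm.camera_info(n)['extrinsics'],3).tolist())
    for q in ['mill_head','mill_head_cap','mill_small','mill_medium','mill_large','mill_medium_rim','mill_tray','spice_jar_a','red_shaker']:
        for r in arm.spot_in(n,q)[:2]:
            c,w=map(int,r['position']); p=P[max(w-2,0):w+3,max(c-2,0):c+3].reshape(-1,3)
            print(n,q,round(r['score'],2),c,w,np.round(np.nanmedian(p,0)))
    cv2.imwrite(f'pics/{n}1.png',im)
E
```

```text
{'clock': 0.0, 'joints': [1.544, 0.386, 0.007, -0.0, -1.194, -0.259], 'joint_vel': [0.0, -0.0, 0.001, 0.0, -0.0, -0.001], 'joint_efforts': [-0.0, -39.229, 18.841, 4.186, -0.005, -0.0], 'position': [176.01, 599.101, 230.203], 'ee_rot': [0.99, -0.142, -0.0, 0.001], 'contact_force': [0.521, -0.855, 0.045], 'wrist_torque': [-0.032, 0.011, -0.01], 'grasp_force': 0.0, 'gripper_width': 85.386}
scene [[0.893, -0.281, 0.352, 69.62], [-0.45, -0.579, 0.68, -947.389], [0.013, -0.765, -0.643, 973.222], [0.0, 0.0, 0.0, 1.0]]
scene mill_head 0.79 309 311 [ 472. -309.   57.]
scene mill_head_cap 0.65 309 310 [ 474. -306.   58.]
scene mill_head_cap 0.44 290 216 [576. -19.  67.]
scene mill_small 0.95 290 219 [576. -20.  57.]
scene mill_medium 0.64 248 168 [556. 203.  83.]
scene mill_large 0.61 267 188 [560.  87.  90.]
scene mill_medium_rim 0.72 247 169 [553. 204.  80.]
scene mill_tray 0.65 274 219 [561.  45.  13.]
scene mill_tray 0.49 248 169 [556. 203.  80.]
scene spice_jar_a 0.89 367 231 [ 718. -163.   76.]
scene red_shaker 0.62 234 271 [ 372. -127.   57.]
top [[-0.007, -0.983, 0.186, 314.434], [-1.0, 0.008, 0.009, -57.333], [-0.011, -0.186, -0.983, 1341.318], [0.0, 0.0, 0.0, 1.0]]
top mill_head 0.81 369 229 [ 483. -287.   58.]
top mill_head_cap 0.62 369 229 [ 483. -287.   58.]
top mill_head_cap 0.33 311 264 [ 381. -113.   78.]
top mill_medium 0.79 197 203 [557. 212. 120.]
top mill_medium 0.26 272 198 [572.  -1. 100.]
top mill_large 0.77 237 199 [566.  97. 119.]
top mill_medium_rim 0.8 197 203 [557. 212. 120.]
top spice_jar_a 0.84 322 148 [ 719. -150.  104.]
top spice_jar_a 0.61 343 148 [ 725. -213.   86.]
top red_shaker 0.76 307 262 [ 386. -101.   77.]
```

View pics/scene1.png

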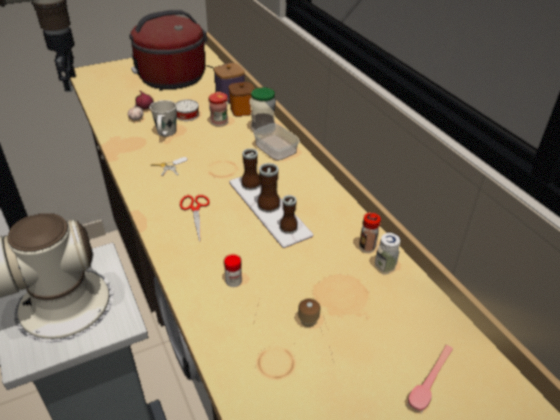

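View pics/top1.png

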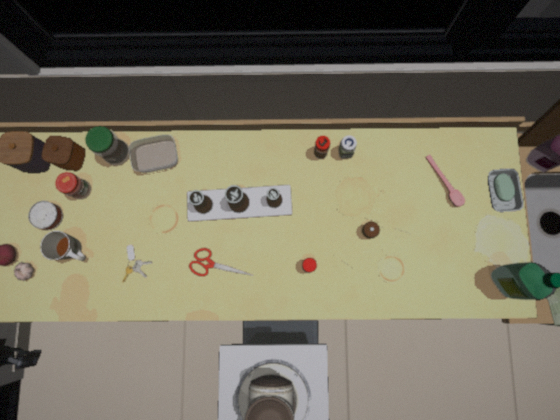

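The mills stand in the row medium (197,203), large (235,198), small (272,198) in the top view, at the left end, centre and right end of the tray. The head is at (370,229), clear of its neighbours. Next I refine the head and the medium mill's mouth from both clouds.

```bash
python3 - <<'E'
from h import *
from scipy.optimize import least_squares
def circ(p,r=None):
    f=lambda q: np.hypot(p[:,0]-q[0],p[:,1]-q[1])-(q[2] if r is None else r)
    x0=[*np.median(p[:,:2],0),20 if r is None else r]
    return np.round(least_squares(f,x0 if r is None else x0[:2],loss='soft_l1').x,1)
cr=[]
for n in ['scene','top']:
    im,d,P=cloud(n); c=arm.camera_info(n); E=np.array(c['extrinsics'])
    near=lambda x,y,r: np.hypot(P[...,0]-x,P[...,1]-y)<r
    h=P[near(480,-298,50)&(P[...,2]>15)]
    print(n,'head',len(h),'min',h.min(0).round(),'max',h.max(0).round()); t=h[h[:,2]>48]; print(' top',len(t),t.mean(0).round(1),t.min(0).round(),t.max(0).round()); 
    s=h[(h[:,2]>24)&(h[:,2]<48)]; print(' side fit r25',circ(s,25) if len(s)>5 else None,len(s))
    for nm,x,y,H,r in [('med',557,208,126,22),('large',562,95,140,26),('small',572,-8,112,18)]:
        m=P[near(x,y,45)&(P[...,2]>H-10)]; print(nm,len(m),m.min(0).round(),m.max(0).round(),m.mean(0).round(1))
        b=P[near(x,y,60)&(P[...,2]>25)&(P[...,2]<H-12)];print('  body fit',circ(b),len(b))
    tr=P[(P[...,2]>8)&(P[...,2]<17)&near(565,100,200)]; rect=cv2.minAreaRect(tr[:,:2].astype(np.float32)); print('tray',rect)
    def px(x,y,z):
        q=np.linalg.inv(E)@[x,y,z,1]; return q[0]/q[2]*c['fx']+c['cx'],q[1]/q[2]*c['fy']+c['cy']
    for x,y,z in [(557,208,126),(480,-298,50)]:
        u,v=map(int,px(x,y,z)); a=im[v-18:v+18,u-24:u+24]; cr.append(cv2.resize(a,None,fx=8,fy=8,interpolation=cv2.INTER_CUBIC)); print('crop origin',u-24,v-18)
cv2.imwrite('pics/crops.png',np.vstack([np.hstack(cr[:2]),np.hstack(cr[2:])]))
E
```

```text
scene head 490 min [ 455. -322.   16.] max [ 504. -271.   64.]
 top 336 [ 477.9 -298.5   56.4] [ 455. -322.   48.] [ 504. -271.   64.]
 side fit r25 [ 458.5 -331.8] 140
med 146 [544. 188. 116.] [589. 241. 131.] [566.9 212.7 123. ]
  body fit [567.3 215.1  21.4] 424
large 170 [547.  76. 130.] [599. 132. 145.] [572.9 103.4 137.2]
  body fit [573.3 104.5  24.5] 661
small 125 [561. -24. 102.] [597.  16. 117.] [579.4  -6.  108.6]
  body fit [579.5  -5.4  17.4] 358
tray ((514.7952880859375, 112.14574432373047), (326.8660888671875, 296.52777099609375), 76.44601440429688)
crop origin 223 136
crop origin 285 290
top head 239 min [ 458. -318.   25.] max [ 506. -270.   67.]
 top 210 [ 481.6 -294.    56.9] [ 459. -318.   48.] [ 505. -270.   67.]
 side fit r25 [ 482.7 -295.7] 29
med 109 [547. 192. 116.] [591. 234. 132.] [569.2 214.  124.4]
  body fit [566.1 212.1  19.7] 270
large 122 [548.  78. 131.] [601. 129. 146.] [575.  104.8 138.3]
  body fit [571.7 102.6  22.4] 354
small 79 [563. -23. 103.] [598.  12. 121.] [581.2  -5.7 110.3]
  body fit [577.2  -6.2  16.3] 162
tray ((561.814453125, 103.99784088134766), (387.076416015625, 326.3308410644531), 2.0155487060546875)
crop origin 173 183
crop origin 348 212
```

View pics/crops.png

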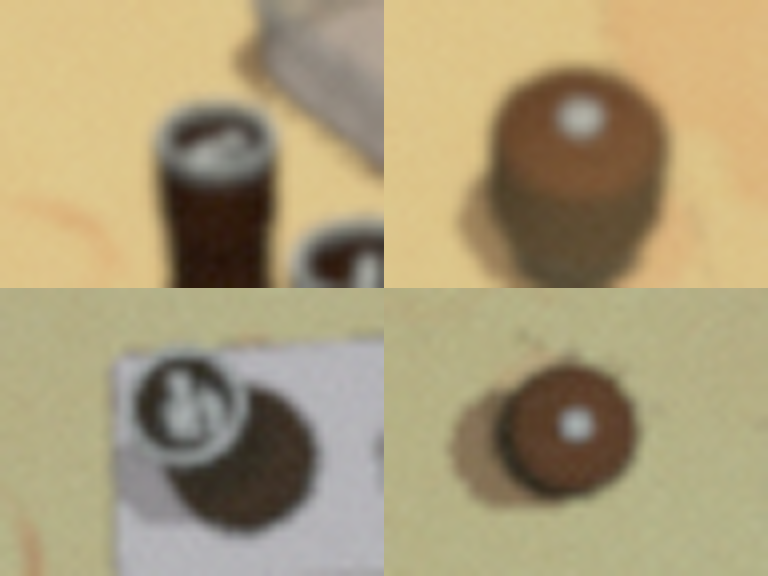

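Scene and top crops show the open medium mill (a blade is visible in it) and the upright head with its button. I'll turn the ring and button centres into rays.

```bash
python3 - <<'E'
from h import *
def ray(n,p,z):
    c=arm.camera_info(n);E=np.array(c['extrinsics']);d=E[:3,:3]@[(p[0]-c['cx'])/c['fx'],(p[1]-c['cy'])/c['fy'],1];o=E[:3,3]
    return (o+d*(z-o[2])/d[2]).round(1)
f=lambda x,y,ox,oy:((x+.5)/8-.5+ox,(y+.5)/8-.5+oy)
print('rim',ray('scene',f(216,142,223,136),126),ray('top',f(190,119,173,183),126))
print('btn',ray('scene',f(196,117,285,290),62),ray('top',f(191,136,348,212),62))
for a,b in [((195,160),(240,135))]: print('blade scene',ray('scene',f(*a,223,136),120),ray('scene',f(*b,223,136),120))
for a,b in [((180,90),(208,145))]: print('blade top',ray('top',f(*a,173,183),120),ray('top',f(*b,173,183),120))
E
```

```text
rim [565.6 210.8 126. ] [568.7 213.1 126. ]
btn [ 479.5 -295.7   62. ] [ 483.8 -293.3   62. ]
blade scene [557.8 211.8 120. ] [578.6 219.3 120. ]
blade top [580.6 218.3 120. ] [560.4 207.6 120. ]
```

Request:
{"op": "arm_command", "data": {"rows": [[[0.11,0.15,0],[0,0,-0.018]],[[0.22,0.31,0],[0,0,-0.036]],[[0.34,0.46,0],[0,0,-0.055]],[[0.45,0.62,0],[0,0,-0.073]],[[0.56,0.774,0],[0,0,-0.0907]]], "grip": 1}}

```text
clock: 1.6
position: [256.3, 372.6, 231.5]
ee_rot: [1.0, 0.001, 0.0, -0.0]
contact_force: [1.0, 0.2, -0.4]
gripper_width: 85.8
grasp_force: 0.0
```

Request:
{"op": "arm_command", "data": {"rows": [[[0.064,0.18,0],[0,0,0]],[[0.13,0.36,0],[0,0,0]],[[0.19,0.54,0],[0,0,0]],[[0.26,0.72,0],[0,0,0]],[[0.32,0.9,0],[0,0,0]]]}}

```text
clock: 2.1
position: [336.0, 147.7, 231.9]
ee_rot: [1.0, 0.0, 0.001, -0.001]
contact_force: [1.4, -0.1, 1.0]
gripper_width: 85.3
grasp_force: 0.0
```

Request:
{"op": "arm_command", "data": {"rows": [[[0.064,0.18,0],[0,0,0]],[[0.13,0.36,0],[0,0,0]],[[0.19,0.54,0],[0,0,0]],[[0.26,0.72,0],[0,0,0]],[[0.32,0.9,0],[0,0,0]]]}}

```text
clock: 2.6
position: [416.1, -77.7, 231.9]
ee_rot: [1.0, -0.0, 0.001, -0.0]
contact_force: [1.4, 1.3, 0.0]
gripper_width: 85.3
grasp_force: 0.0
```

```bash
cat > s.py <<'E'
from h import *
s=arm.read_state(); print(s['clock'],'j',np.round(s['joints'],3),'p',np.round(s['position'],1),'zyx',R.from_quat(s['ee_rot']).as_euler('ZYX',degrees=True).round(2),'F',np.round(s['contact_force'],2),'T',np.round(s['wrist_torque'],2),'w',s['gripper_width'],s['grasp_force'])
E
python3 s.py
```

```text
2.6 j [ 0.203  0.031 -0.451  0.    -1.087  1.367] p [416.1 -77.7 231.9] zyx [-5.0000e-02 -1.0000e-01 -1.7999e+02] F [1.37 1.25 0.04] T [ 0.16 -0.1   0.  ] w 85.2748887994777 0.0
```

Request:
{"op": "arm_command", "data": {"rows": [[[0.05,0.17,0.05],[0,0,0]],[[0.1,0.35,0.13],[0,0,0]],[[0.16,0.52,0.25],[0,0,0]],[[0.21,0.7,0.35],[0,0,0]],[[0.262,0.87,0.45],[0,0,0]]]}}

```text
clock: 3.1
position: [479.0, -287.8, 122.3]
ee_rot: [1.0, -0.0, 0.0, 0.0]
contact_force: [1.5, 0.2, 0.4]
gripper_width: 85.5
grasp_force: 0.0
```

Request:
{"op": "arm_command", "data": {"rows": [[[0,0,0],[0,0,0]],[[0,0,0],[0,0,0]],[[0,0,0],[0,0,0]]]}}

```text
clock: 3.4
position: [478.8, -285.4, 123.9]
ee_rot: [1.0, -0.0, 0.001, 0.0]
contact_force: [-0.2, 0.4, -0.2]
gripper_width: 85.5
grasp_force: 0.0
```

```bash
python3 s.py;python3 - <<'E'
from h import *
print(arm.tcp_to_grasp)
cr=[]
for n,(u,v) in [('scene',(309,290)),('top',(371,220))]:
    im,d,P=cloud(n); cr.append(cv2.resize(im[v-35:v+35,u-35:u+35],None,fx=5.6,fy=5.6,interpolation=cv2.INTER_CUBIC))
cv2.imwrite('pics/c2.png',np.hstack(cr))
E
```

```text
3.4 j [-0.247  0.373 -0.307  0.    -0.89   1.817] p [ 478.8 -285.4  123.9] zyx [-1.0000e-02 -6.0000e-02  1.7998e+02] F [-0.16  0.38 -0.21] T [ 0.01  0.02 -0.03] w 85.47591850789188 0.0
18.700000000000003
```

View pics/c2.png

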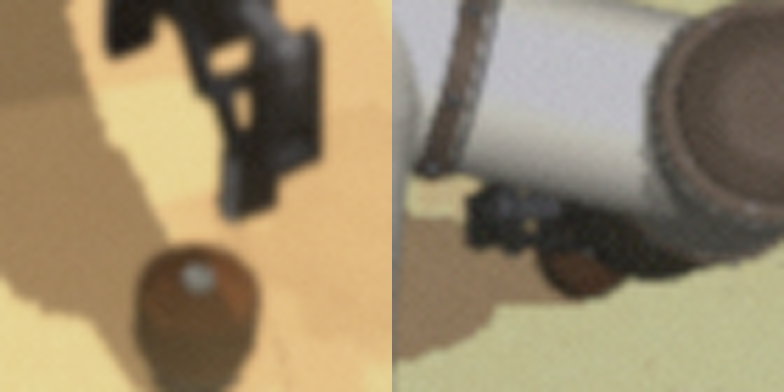

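The gripper hangs over the head, whose button is at about (198,280) in the crop. It is slightly short of target in y, so I correct that and descend.

Request:
{"op": "arm_command", "data": {"rows": [[[0.011,0.036,0.02],[0,0,0]],[[0.011,0.036,0.14],[0,0,0]],[[0.011,0.036,0.26],[0,0,0]],[[0.011,0.036,0.36],[0,0,0]],[[0.011,0.036,0.42],[0,0,0]]]}}

```text
clock: 4.0
position: [480.8, -294.3, 16.6]
ee_rot: [1.0, -0.0, -0.001, -0.0]
contact_force: [0.4, 0.0, -0.2]
gripper_width: 85.4
grasp_force: 0.0
```

Request:
{"op": "arm_command", "data": {"rows": [[[0,0,0],[0,0,0]],[[0,0,0],[0,0,0]]]}}

```text
clock: 4.2
position: [482.0, -294.9, 18.8]
ee_rot: [1.0, 0.0, 0.0, 0.0]
contact_force: [0.6, -0.2, -0.2]
gripper_width: 85.3
grasp_force: 0.0
```

Request:
{"op": "arm_command", "data": {"rows": [[[0,0,0],[0,0,0]],[[0,0,0],[0,0,0]],[[0,0,0],[0,0,0]],[[0,0,0],[0,0,0]],[[0,0,0],[0,0,0]]], "grip": 0}}

```text
clock: 4.7
position: [482.2, -295.0, 19.5]
ee_rot: [1.0, -0.0, 0.001, 0.0]
contact_force: [-0.7, 0.8, 6.1]
gripper_width: 48.5
grasp_force: 61.2
```

Request:
{"op": "arm_command", "data": {"rows": [[[0,0,0],[0,0,0]],[[0,0,0],[0,0,0]],[[0,0,0],[0,0,0]],[[0,0,0],[0,0,0]],[[0,0,0],[0,0,0]]]}}

```text
clock: 5.2
position: [482.2, -295.1, 19.5]
ee_rot: [1.0, -0.0, 0.001, 0.0]
contact_force: [-0.5, 2.2, 5.8]
gripper_width: 48.9
grasp_force: 61.2
```

```bash
python3 s.py;python3 s.py; python3 - <<'E'
from h import *
a=[]
for _ in range(4):
    arm.get_image('top'); s=arm.read_state(); a.append(np.r_[s['position'],s['contact_force']])
print(np.round(a,2))
im,d,P=cloud('scene'); u,v=309,300
cv2.imwrite('pics/c3.png',cv2.resize(im[v-35:v+35,u-35:u+35],None,fx=7,fy=7,interpolation=cv2.INTER_CUBIC))
E
```

```text
5.2 j [-2.620e-01  5.230e-01 -3.860e-01  1.000e-03 -6.600e-01  1.832e+00] p [ 482.2 -295.1   19.5] zyx [-1.0000e-02 -1.1000e-01  1.7995e+02] F [-0.53  2.21  5.81] T [ 0.32  0.22 -0.  ] w 48.8583972380844 61.22476100921631
5.2 j [-2.620e-01  5.230e-01 -3.860e-01  1.000e-03 -6.600e-01  1.832e+00] p [ 482.2 -295.1   19.5] zyx [-1.0000e-02 -1.1000e-01  1.7995e+02] F [-0.53  2.21  5.81] T [ 0.32  0.22 -0.  ] w 48.8583972380844 61.22476100921631
[[ 4.8215e+02 -2.9505e+02  1.9450e+01 -1.3300e+00  1.4300e+00  6.0100e+00]
 [ 4.8216e+02 -2.9505e+02  1.9470e+01  4.1000e-01  1.4000e-01  6.1300e+00]
 [ 4.8219e+02 -2.9508e+02  1.9480e+01 -4.3000e-01  7.8000e-01  6.6700e+00]
 [ 4.8215e+02 -2.9506e+02  1.9460e+01 -2.3000e-01  7.8000e-01  6.8200e+00]]
```

View pics/c3.png

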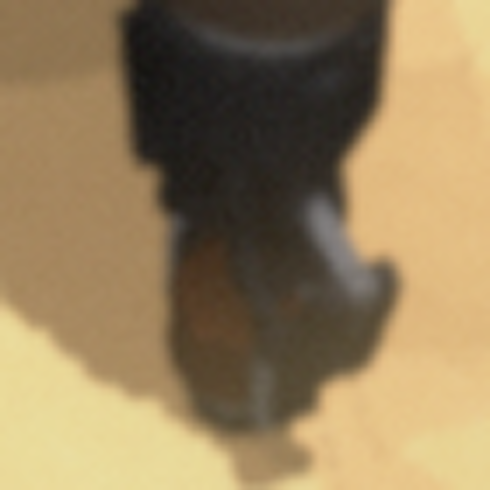

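Grip confirmed: the fingers hold the cap at about 49 mm with the head upright. Next I lift it and carry it over.

Request:
{"op": "arm_command", "data": {"rows": [[[0,0,-0.1],[0,0,0]],[[0,0,-0.28],[0,0,0]],[[0,0,-0.46],[0,0,0]],[[0,0,-0.64],[0,0,0]],[[0,0,-0.8],[0,0,0]]]}}

```text
clock: 5.95
position: [481.1, -294.7, 220.5]
ee_rot: [1.0, -0.0, 0.001, 0.0]
contact_force: [0.4, -1.3, -1.4]
gripper_width: 48.6
grasp_force: 62.1
```

Request:
{"op": "arm_command", "data": {"rows": [[[0.02,-0.12,0],[0,0,0]],[[0.04,-0.26,0],[0,0,0]],[[0.07,-0.4,0],[0,0,0]],[[0.09,-0.54,0],[0,0,0]],[[0.114,-0.68,0],[0,0,0]]]}}

```text
clock: 6.45
position: [509.6, -123.4, 217.9]
ee_rot: [1.0, -0.001, -0.0, -0.0]
contact_force: [0.7, -0.0, -0.4]
gripper_width: 48.8
grasp_force: 62.1
```

Request:
{"op": "arm_command", "data": {"rows": [[[0.02,-0.14,0],[0,0,0]],[[0.04,-0.28,0],[0,0,0]],[[0.07,-0.42,0],[0,0,0]],[[0.09,-0.56,0],[0,0,0]],[[0.114,-0.7,0],[0,0,0]]]}}

```text
clock: 6.95
position: [538.2, 51.6, 217.9]
ee_rot: [1.0, -0.001, -0.0, -0.0]
contact_force: [1.3, 0.2, 0.3]
gripper_width: 48.4
grasp_force: 62.1
```

Request:
{"op": "arm_command", "data": {"rows": [[[0.03,-0.14,0],[0,0,0]],[[0.06,-0.28,0],[0,0,0]],[[0.08,-0.42,0],[0,0,0]],[[0.1,-0.55,0],[0,0,0]],[[0.114,-0.648,0],[0,0,0]]]}}

```text
clock: 7.45
position: [567.1, 214.0, 217.6]
ee_rot: [1.0, 0.0, -0.0, -0.0]
contact_force: [0.3, -0.6, -0.4]
gripper_width: 48.9
grasp_force: 62.1
```

Request:
{"op": "arm_command", "data": {"rows": [[[0,0,0],[0,0,0]],[[0,0,0],[0,0,0]],[[0,0,0],[0,0,0]],[[0,0,0],[0,0,0]]]}}

```text
clock: 7.85
position: [567.2, 211.1, 218.3]
ee_rot: [1.0, -0.001, -0.0, 0.0]
contact_force: [-0.2, 0.4, -1.2]
gripper_width: 48.9
grasp_force: 62.2
```

```bash
python3 s.py
```

```text
7.85 j [ 0.624  0.36  -0.063 -0.    -1.148  0.945] p [567.2 211.1 218.3] zyx [-1.2e-01  1.0e-02  1.8e+02] F [-0.16  0.38 -1.18] T [ 0.02  0.01 -0.01] w 48.87078995447707 62.1566104888916
```

Request:
{"op": "arm_command", "data": {"rows": [[[0.002,-0.004,0.05],[0,0,0]],[[0.002,-0.004,0.13],[0,0,0]],[[0.002,-0.004,0.2],[0,0,0]],[[0.002,-0.004,0.245],[0,0,0]],[[0.002,-0.004,0.258],[0,0,0]]]}}

```text
clock: 8.35
position: [567.0, 212.3, 151.7]
ee_rot: [1.0, -0.001, -0.001, 0.001]
contact_force: [0.5, -0.2, -0.6]
gripper_width: 48.6
grasp_force: 62.2
```

Request:
{"op": "arm_command", "data": {"rows": [[[0,0,0],[0,0,0]],[[0,0,0],[0,0,0]],[[0,0,0],[0,0,0]]]}}

```text
clock: 8.65
position: [568.3, 213.4, 154.6]
ee_rot: [1.0, -0.0, 0.001, -0.0]
contact_force: [-0.2, -0.7, -1.4]
gripper_width: 48.8
grasp_force: 62.2
```

```bash
python3 s.py; python3 - <<'E'
from h import *
cr=[]
for n,(u,v) in [('scene',(250,155)),('top',(197,200))]:
    im,d,P=cloud(n); cr.append(cv2.resize(im[v-24:v+24,u-24:u+24],None,fx=8,fy=8,interpolation=cv2.INTER_CUBIC))
cv2.imwrite('pics/c4.png',np.hstack(cr))
E
```

```text
8.65 j [ 0.626  0.416 -0.147  0.    -1.006  0.944] p [568.3 213.4 154.6] zyx [-5.0000e-02 -9.0000e-02 -1.7994e+02] F [-0.24 -0.65 -1.35] T [ 0.02 -0.    0.01] w 48.78313391628916 62.15711832046509
```

View pics/c4.png

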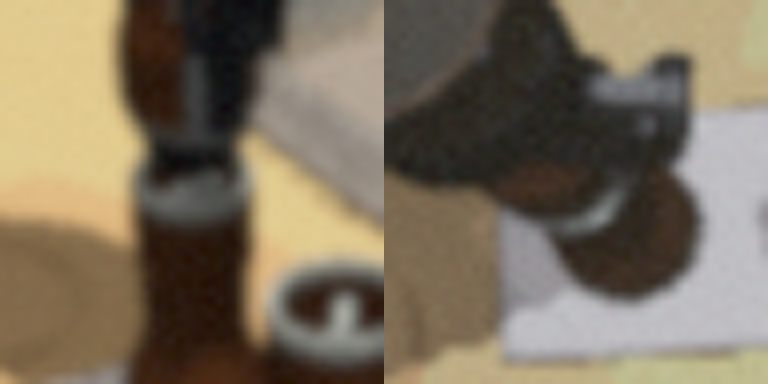

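The ring spans about x 133–255 in the scene crop and the spigot 152–240, so they are concentric across this view to within about 1 mm. I'll go down gently and feel for contact.

Request:
{"op": "arm_command", "data": {"rows": [[[-0.002,0.003,0.012],[0,0,0]],[[-0.002,0.003,0.024],[0,0,0]],[[-0.002,0.003,0.032],[0,0,0]],[[-0.002,0.003,0.038],[0,0,0]],[[-0.002,0.003,0.042],[0,0,0]]]}}

```text
clock: 9.25
position: [568.1, 213.0, 143.8]
ee_rot: [1.0, -0.0, 0.001, -0.001]
contact_force: [0.9, 1.0, -0.8]
gripper_width: 48.9
grasp_force: 62.5
```

Request:
{"op": "arm_command", "data": {"rows": [[[0,0,0],[0,0,0]],[[0,0,0],[0,0,0]],[[0,0,0],[0,0,0]]]}}

```text
clock: 9.55
position: [568.0, 213.2, 143.0]
ee_rot: [1.0, -0.0, 0.001, -0.001]
contact_force: [2.2, 1.8, -1.8]
gripper_width: 48.9
grasp_force: 62.2
```

```bash
python3 s.py
```

```text
9.55 j [ 0.625  0.427 -0.162 -0.    -0.98   0.945] p [568.  213.2 143. ] zyx [-4.0000e-02 -1.0000e-01 -1.7992e+02] F [ 2.16  1.83 -1.78] T [ 0.93 -0.97  0.  ] w 48.85724514987144 62.23992347717285
```

Request:
{"op": "arm_command", "data": {"rows": [[[0.001,-0.001,0],[0,0,0]],[[0.002,-0.002,0],[0,0,0]],[[0.002,-0.002,0.0],[0,0,0]],[[0.002,-0.002,0],[0,0,0]]]}}

```text
clock: 9.95
position: [568.0, 213.2, 143.1]
ee_rot: [1.0, -0.0, 0.0, -0.0]
contact_force: [4.5, 2.1, -3.4]
gripper_width: 48.6
grasp_force: 62.3
```

```bash
python3 s.py
```

```text
9.95 j [ 0.625  0.427 -0.161 -0.    -0.982  0.945] p [568.  213.2 143.1] zyx [-5.0000e-02 -3.0000e-02 -1.7997e+02] F [ 4.47  2.08 -3.37] T [ 1.03 -1.08 -0.01] w 48.5859791753834 62.279155254364014
```

Request:
{"op": "arm_command", "data": {"rows": [[[0.0,0,0],[0,0,0]],[[0,0,0],[0,0,0]],[[0,0,0.0],[0,0,0]]]}}

```text
clock: 10.25
position: [567.9, 213.1, 143.1]
ee_rot: [1.0, -0.0, 0.0, -0.0]
contact_force: [3.9, 4.0, -3.8]
gripper_width: 48.6
grasp_force: 62.4
```

```bash
python3 - <<'E'
from h import *
a=[]
for _ in range(5):
    arm.get_image('top'); s=arm.read_state(); a.append(np.r_[s['position'],s['contact_force'],s['wrist_torque']])
print(np.round(a,2))
E
```

```text
[[ 5.6794e+02  2.1309e+02  1.4311e+02  3.3400e+00  3.4100e+00 -4.5500e+00
   1.1700e+00 -1.1600e+00  6.0000e-02]
 [ 5.6795e+02  2.1311e+02  1.4313e+02  4.0000e+00  4.5900e+00 -3.4700e+00
   1.1600e+00 -1.1700e+00  3.0000e-02]
 [ 5.6797e+02  2.1312e+02  1.4311e+02  3.3400e+00  3.5600e+00 -3.6000e+00
   1.0900e+00 -1.2200e+00  4.0000e-02]
 [ 5.6797e+02  2.1310e+02  1.4313e+02  3.2900e+00  3.7200e+00 -4.0700e+00
   1.1400e+00 -1.1600e+00  7.0000e-02]
 [ 5.6796e+02  2.1308e+02  1.4310e+02  3.5800e+00  3.9100e+00 -4.2400e+00
   1.1400e+00 -1.2100e+00 -0.0000e+00]]
```

Request:
{"op": "arm_command", "data": {"rows": [[[0.003,-0.003,0],[0,0,0]],[[0.003,-0.003,0],[0,0,0]],[[0.003,-0.003,0.0],[0,0,0]],[[0.003,-0.003,0.0],[0,0,0]],[[0.003,-0.003,0.0],[0,0,0]]]}}

```text
clock: 11.0
position: [568.2, 213.3, 143.1]
ee_rot: [1.0, -0.0, -0.0, 0.0]
contact_force: [1.0, 1.7, -1.5]
gripper_width: 48.9
grasp_force: 62.4
```

```bash
cat > m.py <<'E'
from h import *
a=[]
for _ in range(3):
    arm.get_image('top'); s=arm.read_state(); a.append(np.r_[s['position'],s['contact_force'],s['wrist_torque']])
print(s['clock'],np.mean(a,0).round(2),'j6',round(s['joints'][5],3),s['gripper_width'])
E
python3 m.py
```

```text
11.15 [ 5.6824e+02  2.1335e+02  1.4310e+02  8.8000e-01  1.5200e+00 -2.4300e+00
  5.1000e-01 -3.9000e-01 -2.0000e-02] j6 0.944 48.509034646763716
```

Request:
{"op": "arm_command", "data": {"rows": [[[0.001,-0.002,0],[0,0,0]],[[0.001,-0.002,0.002],[0,0,0]],[[0.001,-0.002,0.004],[0,0,0]],[[0.001,-0.002,0.006],[0,0,0]],[[0.001,-0.002,0.006],[0,0,0]]]}}

```text
clock: 11.65
position: [568.5, 213.9, 141.4]
ee_rot: [1.0, -0.0, -0.0, 0.0]
contact_force: [0.1, 0.3, -0.9]
gripper_width: 49.0
grasp_force: 62.4
```

```bash
python3 m.py
```

```text
11.8 [ 5.6866e+02  2.1400e+02  1.4156e+02  8.6000e-01  2.1000e-01 -1.1900e+00
 -1.0000e-02  1.0000e-02 -1.0000e-02] j6 0.944 48.933284905200665
```

Request:
{"op": "arm_command", "data": {"rows": [[[0,0,0.002],[0,0,0]],[[0,0,0.004],[0,0,0]],[[0,0,0.006],[0,0,0]],[[0,0,0.008],[0,0,0]],[[0,0,0.008],[0,0,0]]]}}

```text
clock: 12.3
position: [568.7, 214.1, 139.5]
ee_rot: [1.0, -0.0, -0.0, 0.0]
contact_force: [-0.7, 0.6, -1.1]
gripper_width: 48.7
grasp_force: 62.4
```

```bash
python3 m.py
```

```text
12.45 [ 5.6879e+02  2.1415e+02  1.3962e+02 -1.2000e-01 -2.7000e-01 -6.3000e-01
  1.0000e-02 -1.0000e-02  0.0000e+00] j6 0.944 49.15657653105769
```

Request:
{"op": "arm_command", "data": {"rows": [[[0,0,0.002],[0,0,0]],[[0,0,0.004],[0,0,0]],[[0,0,0.006],[0,0,0]],[[0,0,0.008],[0,0,0]],[[0,0,0.008],[0,0,0]]]}}

```text
clock: 12.95
position: [568.9, 214.2, 137.9]
ee_rot: [1.0, -0.0, 0.0, -0.0]
contact_force: [0.1, 0.1, 1.0]
gripper_width: 48.6
grasp_force: 62.4
```

```bash
python3 m.py
```

```text
13.1 [ 5.6890e+02  2.1418e+02  1.3786e+02 -9.2000e-01 -2.4000e-01  5.4000e-01
 -3.0000e-02  1.5000e-01  2.0000e-02] j6 0.944 48.76708230708394
```

Request:
{"op": "arm_command", "data": {"rows": [[[-0.001,0,0.002],[0,0,0]],[[-0.001,0,0.004],[0,0,0]],[[-0.001,0,0.006],[0,0,0]],[[-0.001,0,0.008],[0,0,0]],[[-0.001,0,0.008],[0,0,0]]]}}

```text
clock: 13.6
position: [568.8, 214.2, 135.9]
ee_rot: [1.0, -0.0, 0.0, -0.0]
contact_force: [-0.4, -0.8, 2.4]
gripper_width: 48.9
grasp_force: 62.5
```

```bash
python3 m.py
```

```text
13.75 [ 5.6881e+02  2.1422e+02  1.3591e+02  7.0000e-01 -8.6000e-01  2.5800e+00
 -1.4000e-01 -7.0000e-02 -1.0000e-02] j6 0.944 48.71606447794272
```

Contact with the blade at about 3.5 N, compressed about 2 mm. Now I start turning.

Request:
{"op": "arm_command", "data": {"rows": [[[0,0,0],[0,0,0.022]],[[0,0,0],[0,0,0.044]],[[0,0,0],[0,0,0.066]],[[0,0,0],[0,0,0.088]],[[0,0,0],[0,0,0.11]]]}}

```text
clock: 14.25
position: [568.8, 214.4, 135.9]
ee_rot: [0.985, -0.174, 0.0, -0.0]
contact_force: [-0.1, 0.4, 3.5]
gripper_width: 48.7
grasp_force: 62.5
```

```bash
python3 m.py
```

```text
14.4 [ 5.6876e+02  2.1440e+02  1.3584e+02 -9.0000e-02  8.0000e-02  2.4300e+00
  9.0000e-02 -6.0000e-02  0.0000e+00] j6 0.599 48.798650488532694
```

Request:
{"op": "arm_command", "data": {"rows": [[[0,0,0],[0,0,0.022]],[[0,0,0],[0,0,0.044]],[[0,0,0],[0,0,0.066]],[[0,0,0],[0,0,0.088]],[[0,0,0],[0,0,0.11]]]}}

```text
clock: 14.9
position: [568.8, 214.3, 135.8]
ee_rot: [0.941, -0.34, 0.0, -0.0]
contact_force: [-0.5, 0.6, 2.8]
gripper_width: 48.3
grasp_force: 62.5
```

```bash
python3 m.py
```

```text
15.05 [ 5.6876e+02  2.1431e+02  1.3580e+02  3.0000e-01  1.7000e-01  2.9400e+00
  5.0000e-02 -1.0000e-01  1.0000e-02] j6 0.255 48.7188688064958
```

Request:
{"op": "arm_command", "data": {"rows": [[[0,0,0],[0,0,0.022]],[[0,0,0],[0,0,0.044]],[[0,0,0],[0,0,0.066]],[[0,0,0],[0,0,0.088]],[[0,0,0],[0,0,0.11]]]}}

```text
clock: 15.55
position: [569.2, 214.6, 136.0]
ee_rot: [0.868, -0.496, 0.0, -0.001]
contact_force: [0.9, 1.6, 3.5]
gripper_width: 48.9
grasp_force: 62.6
```

```bash
python3 m.py
```

```text
15.7 [ 5.6916e+02  2.1465e+02  1.3594e+02  1.0900e+00  1.3200e+00  2.9000e+00
  3.6000e-01 -3.8000e-01 -3.0000e-02] j6 -0.09 48.573189467237036
```

Request:
{"op": "arm_command", "data": {"rows": [[[0,-0.002,0],[0,0,0.022]],[[0,-0.002,0],[0,0,0.044]],[[0,-0.002,0],[0,0,0.066]],[[0,-0.002,0],[0,0,0.088]],[[0,-0.002,0],[0,0,0.11]]]}}

```text
clock: 16.2
position: [569.5, 214.7, 135.9]
ee_rot: [0.77, -0.638, 0.0, -0.001]
contact_force: [1.1, 0.7, 2.9]
gripper_width: 48.5
grasp_force: 62.6
```

```bash
python3 m.py
```

```text
16.35 [ 5.6940e+02  2.1472e+02  1.3587e+02  1.6100e+00  1.1500e+00  2.8400e+00
  3.6000e-01 -4.2000e-01 -0.0000e+00] j6 -0.436 48.53799012206788
```

Request:
{"op": "arm_command", "data": {"rows": [[[0,0,0],[0,0,0.022]],[[0,0,0],[0,0,0.044]],[[0,0,0],[0,0,0.066]],[[0,0,0],[0,0,0.088]],[[0,0,0],[0,0,0.11]]]}}

```text
clock: 16.85
position: [569.9, 214.6, 136.0]
ee_rot: [-0.649, 0.761, -0.0, 0.001]
contact_force: [3.1, -0.1, 3.2]
gripper_width: 48.4
grasp_force: 62.6
```

```bash
python3 m.py
```

```text
17.0 [ 5.6983e+02  2.1467e+02  1.3604e+02  2.5900e+00  7.2000e-01  2.7600e+00
  2.0000e-01 -9.2000e-01 -2.0000e-02] j6 -0.781 48.267534932952024
```

Request:
{"op": "arm_command", "data": {"rows": [[[-0.001,-0.002,0],[0,0,0.022]],[[-0.001,-0.004,0],[0,0,0.044]],[[-0.001,-0.004,0],[0,0,0.066]],[[-0.001,-0.004,0],[0,0,0.088]],[[-0.001,-0.004,0],[0,0,0.11]]]}}

```text
clock: 17.5
position: [570.3, 214.7, 135.8]
ee_rot: [-0.509, 0.861, -0.0, 0.0]
contact_force: [3.0, 0.4, 3.2]
gripper_width: 49.1
grasp_force: 62.6
```

```bash
python3 m.py
```

```text
17.65 [ 5.7024e+02  2.1469e+02  1.3579e+02  1.8900e+00  1.0600e+00  2.6300e+00
  3.7000e-01 -6.8000e-01  2.0000e-02] j6 -1.126 48.610650246017954
```

Request:
{"op": "arm_command", "data": {"rows": [[[-0.002,-0.002,0],[0,0,0.022]],[[-0.002,-0.002,0],[0,0,0.044]],[[-0.002,-0.002,0],[0,0,0.066]],[[-0.002,-0.002,0],[0,0,0.088]],[[-0.002,-0.002,0],[0,0,0.11]]]}}

```text
clock: 18.15
position: [570.3, 214.5, 135.1]
ee_rot: [-0.353, 0.936, 0.0, -0.0]
contact_force: [2.3, 1.5, 1.1]
gripper_width: 48.4
grasp_force: 62.7
```

```bash
python3 m.py
```

```text
18.3 [ 5.7036e+02  2.1452e+02  1.3502e+02  2.7100e+00  1.1700e+00  1.2700e+00
  2.2000e-01 -7.9000e-01  1.0000e-02] j6 -1.471 48.954418533193476
```

The z reading dropped 0.75 mm and the force fell, so the blade has probably sprung into the slot. I'll ease the side load and probe down 1.5 mm.

Request:
{"op": "arm_command", "data": {"rows": [[[-0.003,-0.001,0],[0,0,0.0]],[[-0.003,-0.001,0.0],[0,0,0.0]],[[-0.003,-0.001,0.002],[0,0,0.0]],[[-0.003,-0.001,0.004],[0,0,0.0]],[[-0.003,-0.001,0.006],[0,0,0.0]]]}}

```text
clock: 18.8
position: [570.7, 214.6, 133.6]
ee_rot: [-0.353, 0.936, -0.0, -0.001]
contact_force: [-0.6, 0.3, -0.7]
gripper_width: 48.6
grasp_force: 62.6
```

```bash
python3 m.py
```

```text
18.95 [ 5.7089e+02  2.1472e+02  1.3370e+02 -2.0000e-02 -1.5000e-01 -4.2000e-01
 -2.0000e-02  1.0000e-02  1.0000e-02] j6 -1.474 48.62328085768867
```

The head moves freely at z 133.7 with no load, so the slot is engaged. Lowering to the rim.

Request:
{"op": "arm_command", "data": {"rows": [[[0,0,0.003],[0,0,0]],[[0,0,0.007],[0,0,0]],[[0,0,0.011],[0,0,0]],[[0,0,0.015],[0,0,0]],[[0,0,0.018],[0,0,0.0]]]}}

```text
clock: 19.45
position: [571.4, 215.0, 129.5]
ee_rot: [-0.353, 0.936, -0.0, -0.0]
contact_force: [0.7, 0.1, -0.9]
gripper_width: 48.6
grasp_force: 62.6
```

```bash
python3 m.py
```

```text
19.6 [ 5.7136e+02  2.1496e+02  1.2948e+02  2.5000e-01  1.3000e-01 -8.2000e-01
 -0.0000e+00 -2.0000e-02 -1.0000e-02] j6 -1.474 48.77835391358633
```

Request:
{"op": "arm_command", "data": {"rows": [[[0,0,0.002],[0,0,0]],[[0,0,0.004],[0,0,0]],[[0,0,0.006],[0,0,0]],[[0,0,0.008],[0,0,0]],[[0,0,0.009],[0,0,0.0]]]}}

```text
clock: 20.1
position: [571.5, 215.0, 127.8]
ee_rot: [-0.353, 0.936, -0.0, 0.0]
contact_force: [-1.0, -0.4, 2.6]
gripper_width: 48.7
grasp_force: 62.6
```

```bash
python3 m.py
```

```text
20.25 [ 5.7145e+02  2.1502e+02  1.2782e+02 -8.0000e-01 -1.3000e-01  2.2400e+00
 -7.0000e-02  3.7000e-01 -3.0000e-02] j6 -1.474 48.36667998245698
```

Request:
{"op": "arm_command", "data": {"rows": [[[0.001,0.001,0.001],[0,0,0]],[[0.001,0.001,0.003],[0,0,0]],[[0.001,0.001,0.003],[0,0,0]],[[0.001,0.001,0.003],[0,0,0]]]}}

```text
clock: 20.65
position: [571.4, 215.0, 127.8]
ee_rot: [-0.353, 0.936, -0.0, 0.001]
contact_force: [-1.9, -0.6, 4.9]
gripper_width: 49.0
grasp_force: 63.0
```

```bash
python3 m.py; python3 s.py
```

```text
20.8 [ 5.7146e+02  2.1505e+02  1.2778e+02 -1.9200e+00 -4.0000e-02  5.9900e+00
 -2.7000e-01  5.1000e-01 -6.0000e-02] j6 -1.474 48.39159894629781
20.8 j [ 6.250e-01  4.490e-01 -1.690e-01  1.000e-03 -9.520e-01 -1.474e+00] p [571.5 215.1 127.8] zyx [-1.3863e+02  6.0000e-02 -1.7996e+02] F [-2.16  0.05  6.06] T [-0.28  0.54 -0.08] w 48.39159894629781 63.02156925201416
```

The stop is rigid at z 127.8 (expected 127.5), so the head is seated. I'll relieve the pressure and then open.

Request:
{"op": "arm_command", "data": {"rows": [[[0.001,0.001,-0.002],[0,0,0]],[[0.001,0.001,-0.003],[0,0,0]],[[0.001,0.001,-0.003],[0,0,0]],[[0.001,0.001,-0.003],[0,0,0]]]}}

```text
clock: 21.2
position: [571.4, 215.1, 127.8]
ee_rot: [-0.353, 0.936, -0.0, 0.001]
contact_force: [1.6, -0.9, 3.6]
gripper_width: 48.5
grasp_force: 63.0
```

Request:
{"op": "arm_command", "data": {"rows": [[[0,0,0],[0,0,0]],[[0,0,0],[0,0,0]],[[0,0,0],[0,0,0]],[[0,0,0],[0,0,0]],[[0,0,0],[0,0,0]]], "grip": 1}}

```text
clock: 21.7
position: [570.5, 215.1, 127.1]
ee_rot: [-0.353, 0.936, 0.0, -0.0]
contact_force: [-0.6, -0.2, 0.4]
gripper_width: 85.3
grasp_force: 0.0
```

Request:
{"op": "arm_command", "data": {"rows": [[[0,0,0],[0,0,0]],[[0,0,0],[0,0,0]],[[0,0,0],[0,0,0]]]}}

```text
clock: 22.0
position: [570.7, 215.1, 127.4]
ee_rot: [-0.353, 0.936, 0.0, -0.0]
contact_force: [0.2, 0.1, -0.4]
gripper_width: 85.4
grasp_force: 0.0
```

```bash
python3 m.py
```

```text
22.15 [ 5.7072e+02  2.1506e+02  1.2743e+02 -3.9000e-01  9.0000e-02  4.2000e-01
 -1.0000e-02  5.0000e-02 -1.0000e-02] j6 -1.475 85.47541549733512
```

Request:
{"op": "arm_command", "data": {"rows": [[[0,0,-0.04],[0,0,0]],[[0,0,-0.14],[0,0,0]],[[0,0,-0.28],[0,0,0]],[[0,0,-0.42],[0,0,0]],[[0,0,-0.52],[0,0,0]]]}}

```text
clock: 22.65
position: [571.4, 215.2, 261.2]
ee_rot: [-0.353, 0.936, 0.0, 0.002]
contact_force: [0.1, 0.4, 0.6]
gripper_width: 85.4
grasp_force: 0.0
```

Request:
{"op": "arm_command", "data": {"rows": [[[0.03,0.12,0],[0,0,0]],[[0.07,0.27,0],[0,0,0]],[[0.11,0.42,0],[0,0,0]],[[0.15,0.57,0],[0,0,0]],[[0.186,0.7,0],[0,0,0]]]}}

```text
clock: 23.15
position: [418.8, 316.4, 258.5]
ee_rot: [-0.353, 0.936, 0.0, 0.001]
contact_force: [0.1, 0.4, 0.7]
gripper_width: 85.3
grasp_force: 0.0
```

Request:
{"op": "arm_command", "data": {"rows": [[[0,0,0],[0,0,0]],[[0,0,0],[0,0,0]],[[0,0,0],[0,0,0]]]}}

```text
clock: 23.45
position: [420.7, 315.5, 257.9]
ee_rot: [-0.353, 0.936, 0.0, 0.0]
contact_force: [0.3, 0.0, -0.3]
gripper_width: 85.4
grasp_force: 0.0
```

```bash
python3 s.py; python3 - <<'E'
from h import *
cr=[]
for n,(u,v) in [('scene',(255,155)),('top',(200,200))]:
    im,d,P=cloud(n); cr.append(cv2.resize(im[v-30:v+30,u-30:u+30],None,fx=6.5,fy=6.5,interpolation=cv2.INTER_CUBIC))
    m=P[(np.hypot(P[...,0]-568,P[...,1]-213)<20)&(P[...,2]>150)&(P[...,2]<200)]; print(n,len(m),np.percentile(m[:,2],[10,50,90]).round(1))
cv2.imwrite('pics/c5.png',np.hstack(cr))
E
```

```text
23.45 j [ 0.952  0.196 -0.191  0.    -1.183 -1.802] p [420.7 315.5 257.9] zyx [-1.3867e+02  4.0000e-02 -1.8000e+02] F [ 0.32  0.03 -0.28] T [-0.05  0.01 -0.03] w 85.41330642434549 0.0
scene 101 [163.1 166.2 169.9]
top 163 [163.2 166.2 169. ]
```

View pics/c5.png

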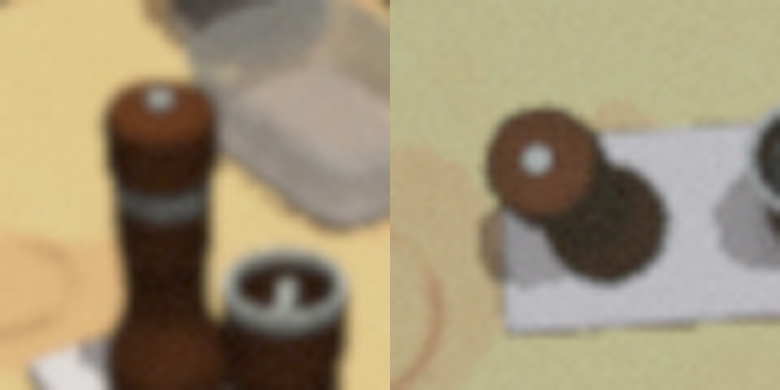

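The head sits upright and flush on the medium mill. The cap's steel button is at (160,97) in the scene crop, and the top measures 163–169 mm, which matches fully home. Handing in.

```bash
python3 -c "
from bench import arm
print(arm.job_done())"
```

```text
the job is handed in; nothing more can be done
None
```

The mill head is seated flush and upright on the middle mill with its slot over the drive blade; I released it, moved the arm clear and handed the job in at about 23.5 s.

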